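# Stand each flotation impeller in its matching cell

## Task

Get the flotation cells ready for the next test series: pick out the three disc impellers and stand each one upright on the floor of the cell of its size, the small impeller in the small cell, the medium one in the medium cell and the large one in the large cell. Leave the cells standing where they are, and do not move the cross-bladed paddle stirrer, the sample jar or the beaker.

Things in the scene. Friction and masses are not known exactly. Their poses are not given: they have to be found in the camera images.
- impeller_small: Steel flotation impeller standing upright on the bench: a round disc 40 mm in diameter carrying eight radial vanes (disc and vanes together 24 mm high), a hub 22 mm in diameter up to 40 mm, and above it a plain round drive shaft 14 mm in diameter from 40 mm up to 120 mm. Origin: centre of the underside; z is the shaft axis, up. Loose, 0.1 to 0.45 kg; meant to be gripped by the shaft, any yaw will do.
- cell_small: Open-topped square flotation cell, clear acrylic walls with a white rim line and a grey floor: 72 x 72 mm outside, 64 x 64 mm inside, walls 4 mm, 70 mm high, inner floor 5 mm above its underside. A small white overflow lip sticks out some 18 mm at the rim on its -x side. Origin: centre of the underside; z up, x and y along the sides. Loose, 0.25 to 0.5 kg.
- impeller_medium: Steel flotation impeller standing upright on the bench: a round disc 58 mm in diameter carrying eight radial vanes (disc and vanes together 24 mm high), a hub 22 mm in diameter up to 40 mm, and above it a plain round drive shaft 14 mm in diameter from 40 mm up to 120 mm. Origin: centre of the underside; z is the shaft axis, up. Loose, 0.1 to 0.45 kg; meant to be gripped by the shaft, any yaw will do.
- cell_medium: Open-topped square flotation cell, clear acrylic walls with a white rim line and a grey floor: 90 x 90 mm outside, 82 x 82 mm inside, walls 4 mm, 70 mm high, inner floor 5 mm above its underside. A small white overflow lip sticks out some 18 mm at the rim on its -x side. Origin: centre of the underside; z up, x and y along the sides. Loose, 0.25 to 0.5 kg.
- impeller_large: Steel flotation impeller standing upright on the bench: a round disc 76 mm in diameter carrying eight radial vanes (disc and vanes together 24 mm high), a hub 22 mm in diameter up to 40 mm, and above it a plain round drive shaft 14 mm in diameter from 40 mm up to 120 mm. Origin: centre of the underside; z is the shaft axis, up. Loose, 0.1 to 0.45 kg; meant to be gripped by the shaft, any yaw will do.
- cell_large: Open-topped square flotation cell, clear acrylic walls with a white rim line and a grey floor: 108 x 108 mm outside, 100 x 100 mm inside, walls 4 mm, 70 mm high, inner floor 5 mm above its underside. A small white overflow lip sticks out some 18 mm at the rim on its -x side. Origin: centre of the underside; z up, x and y along the sides. Loose, 0.25 to 0.5 kg.
- paddle: Cross-bladed paddle stirrer, NOT an impeller: no disc, just two crossed flat steel blades 64 mm across and 26 mm high under the same kind of shaft (14 mm diameter, 120 mm total height). Stands upright; stays where it is. Origin: centre of the underside.
- sample_jar: Closed sample jar with white cap, 52 mm diameter, 75 mm high. Bystander. Origin: centre of the underside.
- beaker: White open beaker, 68 mm diameter at the rim, 85 mm high. Bystander. Origin: centre of the underside.
Not all that is in view belongs to the job. Leave any purple look-alike of the impeller_small alone. What is shaped like the impeller_medium but purple is not meant.

How it is judged:
By the outcome, as a careful person would: the job done as asked, in the order asked, and still so for the second after the job is handed in, with the robot touching nothing.
It also fails if it takes over 86 s, if anything falls off the work surface, if the arm or the gripper's body presses on something with over 40 N, if the wrist force passes 120 N, or if a joint passes its speed limit or range.

## Robot

A 7-joint arm with a two-finger parallel gripper is mounted at the origin on the work surface. World frame = base frame: x ahead of the robot, y to its left, z up, the work surface at z = 0. Lengths are in m, angles in rad, forces in N, time in s.
With the tool pointing down it reaches from about 0.425 to 0.925 m from the base axis. Payload 6.8 kg.
Tool frame: the origin (TCP) lies at the very end of the fingers, on their centre line; the grasp point (between the pads) lies 19 mm behind it; z points along the fingers, y is the line along which they close (so a half turn about z gives the same grasp; the last joint's range is limited). The gripper opens to 85 mm and grips with 20 to 120 N. Pads are 22 mm wide; open, the fingers measure 114 mm over their backs; the gripper's body (76 mm by 85 mm) begins 54 mm behind the grasp point. The pads swing forward as they close: fully open they stand 13 mm farther back than shut.
Start: joints at [-0.108, 0.477, 0.022, 1.555, -0.011, 1.109, -0.083], TCP at [0.675, 0, 0.231] pointing down, gripper open.
Joint ranges: [-2.96, 2.96], [-0.34, 2.1], [-1.41, 1.46], [0.24, 2.44], [-1.37, 4.51], [0.17, 1.92], [-2.96, 2.96]. Speed limits (rad/s): [2.39, 2.39, 3.14, 3.14, 3.14, 3.14, 3.14].

## Interface

Orientations are given as a rotation vector (axis times angle).
In Python, from bench import r gives the robot as it stands.
- The arm moves only by the shell command python3 -m jog 'ROWS' [FORCE]. ROWS is JSON, a list of rows, each an object of numbers: "fingers": the finger opening in m, from 0 to 0.0854; "x", "y", "z": the shift along the tool's x, y, z in m; "rx", "ry", "rz": the turn, a rotation vector about the tool's x, y, z in degrees. In form: [{"fingers": .., "x": .., "y": .., "z": .., "rx": .., "ry": .., "rz": ..}, ...]. A call has 1 to 8 rows; each row shifts and turns the commanded pose from where the row before left it, along the tool's axes as they then stand; what a row does not reach is not made up. A row lasts 1/8 s, in which the tool goes at most 62.5 mm and 10.7 degrees, less where a joint would pass 70% of its speed; a pose out of reach is approached as far as the arm can. A call is refused whole if a number of a shift passes 0.0625 or a number of a turn 10.7, either way. A call with a gripper value outside its range is refused whole. The fingers move at their own pace and stop on an object; FORCE is the grip in N (left out, the last holds). Time passes only in rows, so rows that do not move let the fingers close. It gives the time, the measured TCP pose, the force, the opening and the grip force at its end, in the units of the state.
- r.get_obs(): the state, without advancing time (a new reading comes with each control period).
- r.grab_frame(name): name is "scene" or "side" or "wrist"; returns (picture, depth): 400x640x3 uint8, red, green, blue; 400x640 float32, m along the optical axis (not along the pixel's ray), 0 where there is no reading.
- r.get_calibration(name): a dict with "mtx" (3x3 intrinsics, pixels), "extrinsics" (4x4, takes a point from camera to world coordinates). Camera axes: x right, y down, z forward; pixel columns grow to the right and rows downward; lengths in m; the calibration is good to about 2 mm. A picture is of the moment at which its call begins: read the wrist's pose just before it. get_calibration takes no time and is no camera call; for the wrist camera it gives the pose at the moment of the call.
- r.hand_in(): hands the job in; it is judged then, once.
Trained networks look in the newest picture that a camera, given by its name, has taken for a name from the list of things; names that differ only in an ending like _2 or _b are one class to them, and where a whole thing is asked for, a point or a joint stands for the part that bears it (a point fixed in the world has none). Each returns a list of dicts, best first, with "score" (0 to 1); they miss things now and then, are a little off and sometimes report something else, mostly with a low value. They report only what shows in the picture. A call takes as long as a camera call. They do not tell look-alikes from the thing itself.
- r.search_frame(target, camera): "xyz" ([x, y, z] in m, in world coordinates, good to about 4 mm: the middle of the surface that is visible of it).
- r.landmark_of(target, camera): "xyz" ([x, y, z] in m, in world coordinates, good to about 4 mm: a listed point, or the origin of a listed thing).
The state is a dict: "clock": time; "joints": joint angles; "qvel": joint speeds; "tau": joint torques, N m; "tcp_pos": TCP position; "orientation": TCP orientation; "contact_force": force on the tool from outside, world axes, zero at the start; "moment": the same for the moment, N m; "grip_width": finger opening in m; "gripper_force": force on a finger pad.
Only numpy, scipy, OpenCV 4.12 (cv2) and the standard library are available. Lean on these libraries where they do the work, as an engineer would, in place of code of your own. Each camera call takes 0.05 s, during which the arm holds its last target. There are 200 camera calls.

## Working session

There is one attempt and no reset: what is moved stays moved. The work goes in short steps, Python scripts to look and compute and a shell command to move; the robot and the scene stay as the last step left them, time stands still between calls to the robot, and variables do not carry over. Pictures are saved under pics/ and viewed, at most 14 in all, crops included, and the job is handed in when it is done.

```bash
mkdir -p pics; ls
cat > h.py <<'E'
import numpy as np, cv2
from bench import r
names=["impeller_small","impeller_medium","impeller_large","cell_small","cell_medium","cell_large","paddle","sample_jar","beaker"]
def grab(cam,fn=None):
    c=r.get_calibration(cam); im,d=r.grab_frame(cam)
    if fn: cv2.imwrite('pics/'+fn,im[:,:,::-1])
    return im,d,np.array(c['mtx']),np.array(c['extrinsics'])
def cloud(d,K,T):
    v,u=np.mgrid[:d.shape[0],:d.shape[1]]
    p=np.stack([(u-K[0,2])/K[0,0]*d,(v-K[1,2])/K[1,1]*d,d],-1)
    return p@T[:3,:3].T+T[:3,3]
def pix(p,K,T):
    q=T[:3,:3].T@(np.array(p)-T[:3,3]); q=K@q; return (q[:2]/q[2]).round().astype(int)
E
python3 - <<'E'
from h import *
for cam in ["scene","side"]:
    im,d,K,T=grab(cam,cam+'.png'); print(cam,T[:3,3].round(3))
    for n in names:
        for f in (r.landmark_of,):
            for k in f(n,cam)[:3]: print(n,np.round(k['xyz'],3),round(k['score'],2),pix(k['xyz'],K,T))
o=r.get_obs();print(o['clock'],o['orientation'],o['tcp_pos'])
E
```

```text
pics
scene [1.232 0.084 0.525]
impeller_small [ 0.466 -0.086  0.002] 0.96 [293 193]
impeller_small [ 0.469 -0.182  0.002] 0.78 [256 192]
impeller_medium [ 0.532 -0.408 -0.   ] 0.7 [161 203]
impeller_medium [ 0.537 -0.304 -0.   ] 0.56 [201 206]
impeller_large [0.497 0.399 0.003] 0.79 [494 208]
cell_small [ 0.469  0.091 -0.003] 0.91 [363 198]
cell_small [0.597 0.23  0.001] 0.63 [425 232]
cell_small [ 0.532 -0.41   0.   ] 0.62 [161 203]
cell_medium [0.596 0.227 0.001] 0.55 [424 232]
cell_large [ 0.611 -0.18   0.001] 0.98 [241 227]
paddle [ 0.421 -0.263  0.002] 0.76 [231 181]
sample_jar [0.625 0.01  0.001] 0.73 [324 235]
beaker [0.392 0.26  0.001] 0.98 [428 183]
side [-0.139 -1.049  0.742]
impeller_small [ 0.469 -0.086 -0.003] 0.66 [321 231]
impeller_small [ 0.474 -0.182 -0.002] 0.65 [342 247]
impeller_medium [ 0.539 -0.3    0.   ] 0.98 [389 261]
impeller_medium [ 0.53  -0.407 -0.002] 0.93 [415 285]
impeller_medium [ 0.595  0.223 -0.002] 0.22 [303 178]
impeller_large [ 0.469 -0.085 -0.003] 0.71 [321 231]
impeller_large [ 0.504  0.398 -0.   ] 0.5 [256 166]
cell_small [0.47  0.092 0.002] 0.7 [290 204]
cell_medium [ 0.595  0.224 -0.001] 0.92 [303 178]
cell_large [ 0.604 -0.183 -0.002] 0.97 [380 233]
paddle [ 0.42  -0.263 -0.   ] 0.55 [343 269]
sample_jar [ 0.627  0.005 -0.001] 0.78 [348 202]
beaker [ 0.396  0.257 -0.002] 0.66 [245 190]
1.0 [2.22147632e+00 2.22139760e+00 6.62101440e-05] [6.75017384e-01 1.64000246e-05 2.31318927e-01]
```

Run:
```python
import cv2
a=cv2.imread('pics/scene.png');b=cv2.imread('pics/side.png')
cv2.imwrite('pics/sc2.png',cv2.resize(a[130:330,120:540],(800,381),interpolation=cv2.INTER_CUBIC))
cv2.imwrite('pics/si2.png',cv2.resize(b[90:320,200:480],(700,575),interpolation=cv2.INTER_CUBIC))
```

```text
(no output)
```

View pics/sc2.png

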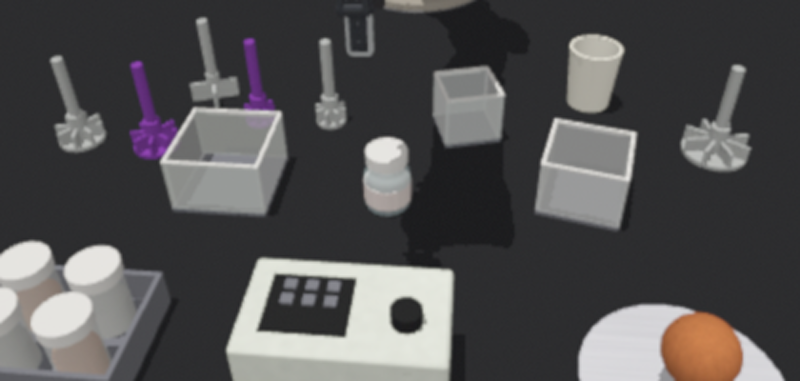

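View pics/si2.png

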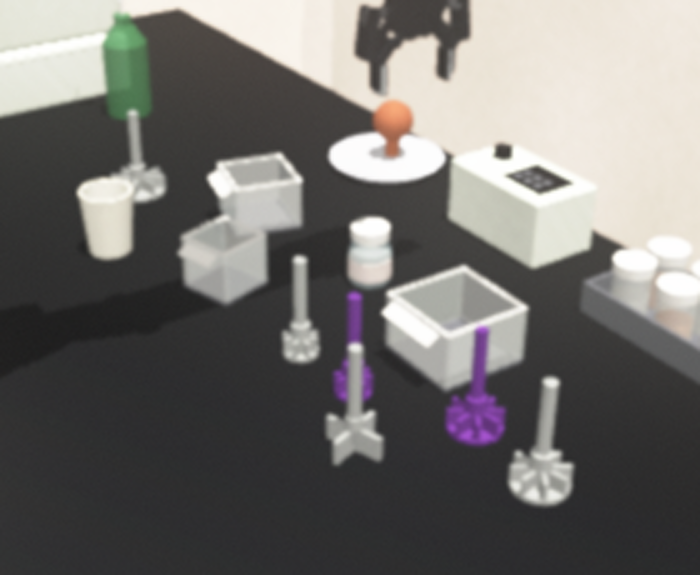

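The scene picture shows the steel small impeller at px (293,193), the medium at (161,203) and the large at (494,208). The two purple ones at (256,192) and (201,206) are decoys. The cells are at (363,198), (424,232) and (241,227). I'll refine the positions from both views' depth.

Run:
```python
from h import *
S={'small':(.467,-.086),'medium':(.531,-.408),'large':(.5,.399)}
C={'small':(.47,.0915,.072),'medium':(.596,.226,.09),'large':(.607,-.181,.108)}
for cam in ["scene","side"]:
    im,d,K,T=grab(cam); P=cloud(d,K,T)[d>0]
    for n,(x,y) in S.items():
        m=(np.hypot(P[:,0]-x,P[:,1]-y)<.025)&(P[:,2]>.055); q=P[m]
        print(cam,n,m.sum(),'shaft',np.median(q,0).round(4),'top',np.percentile(q[:,2],98).round(3))
    for n,(x,y,w) in C.items():
        m=(abs(P[:,0]-x)<.085)&(abs(P[:,1]-y)<.085)&(P[:,2]>.02)&(P[:,2]<.1)
        q=P[m]; q=q[(np.hypot(q[:,0]-x,q[:,1]-y)<w*.78)]
        top=np.percentile(q[:,2],99); t=q[q[:,2]>top-.008]
        b=cv2.minAreaRect((t[:,:2]*1000).astype(np.float32))
        print(cam,'cell',n,len(t),'top',top.round(3),np.round(b[0],1),np.round(b[1],1),round(b[2],1))
```

```text
scene small 150 shaft [ 0.4697 -0.0844  0.0909] top 0.121
scene medium 172 shaft [ 0.5349 -0.4013  0.091 ] top 0.121
scene large 196 shaft [0.5051 0.3963 0.0914] top 0.121
scene cell small 277 top 0.072 [470.8  93.9] [76.8 72.6] 16.1
scene cell medium 442 top 0.072 [599.  227.3] [90.  93.2] 76.0
scene cell large 548 top 0.072 [ 605.8 -180.5] [109.1 112.6] 89.4
side small 110 shaft [ 0.4624 -0.0897  0.0907] top 0.12
side medium 149 shaft [ 0.5268 -0.4079  0.0915] top 0.12
side large 70 shaft [0.4972 0.3939 0.09  ] top 0.12
side cell small 180 top 0.071 [465.8  91.7] [86.6 76.3] 17.4
side cell medium 162 top 0.071 [595.1 226.6] [100.6  95. ] 77.2
side cell large 328 top 0.071 [ 603.2 -180.4] [114.9 118.9] 88.3
```

```bash
python3 -m jog '[{"fingers":0.05,"x":-0.0145,"y":-0.035,"z":0.0135},{"x":-0.0145,"y":-0.035,"z":0.0135},{"x":-0.0145,"y":-0.035,"z":0.0135},{"x":-0.0145,"y":-0.035,"z":0.0135},{"x":-0.014,"y":-0.035,"z":0.0135},{"x":-0.014,"y":-0.035,"z":0.0135},{},{}]' 40
cat > w.py <<'E'
# wrist look: shaft nearest the tcp axis, at z>.06
import sys
from h import *
x,y,fn=float(sys.argv[1]),float(sys.argv[2]),sys.argv[3]
im,d,K,T=grab("wrist",fn); P=cloud(d,K,T)[d>0]
q=P[(np.hypot(P[:,0]-x,P[:,1]-y)<.03)&(P[:,2]>.06)&(P[:,2]<.125)]
print(T[:3,3].round(3),len(q))
if len(q):
    t=q[q[:,2]>np.percentile(q[:,2],99)-.006]; print('top',t.mean(0).round(4),np.ptp(t,0).round(4),'all',np.median(q,0).round(4))
o=r.get_obs();print(o['clock'],np.round(o['tcp_pos'],4),o['grip_width'],np.round(o['orientation'],3))
E
python3 w.py .465 -.086 w1.png
```

```text
[0.675 0.081 0.374] 909
top [ 0.4679 -0.0857  0.1191] [0.014  0.0139 0.0063] all [ 0.4707 -0.0834  0.0998]
1.15 [0.675  0.     0.2313] 0.08561332427115305 [-2.221 -2.221 -0.   ]validation failed for argument at $[0]...
```

View pics/w1.png

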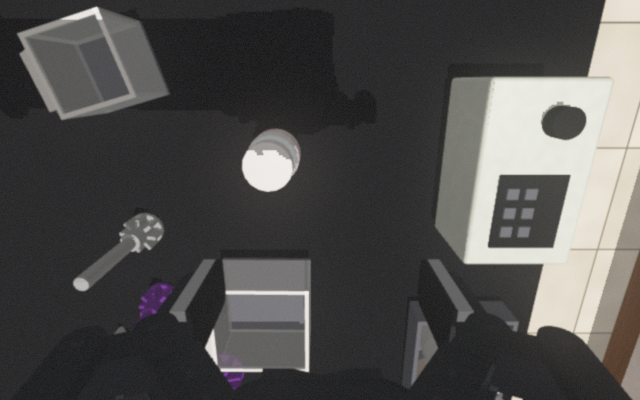

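The call was refused, probably because every row needs all its keys, so the arm hasn't moved. The wrist view from the start pose shows the small impeller's shaft top at px (82,284). It puts the top at about (0.467,-0.086,0.119), which agrees with the other two views.

```bash
python3 -m jog '[{"fingers":0.05,"x":-0.0145,"y":-0.035,"z":0.0135,"rx":0,"ry":0,"rz":0},{"fingers":0.05,"x":-0.0145,"y":-0.035,"z":0.0135,"rx":0,"ry":0,"rz":0},{"fingers":0.05,"x":-0.0145,"y":-0.035,"z":0.0135,"rx":0,"ry":0,"rz":0},{"fingers":0.05,"x":-0.0145,"y":-0.035,"z":0.0135,"rx":0,"ry":0,"rz":0},{"fingers":0.05,"x":-0.014,"y":-0.035,"z":0.0135,"rx":0,"ry":0,"rz":0},{"fingers":0.05,"x":-0.014,"y":-0.034,"z":0.0135,"rx":0,"ry":0,"rz":0},{"fingers":0.05,"x":0,"y":0,"z":0,"rx":0,"ry":0,"rz":0},{"fingers":0.05,"x":0,"y":0,"z":0,"rx":0,"ry":0,"rz":0}]' 40
python3 w.py .465 -.086 w2.png
```

```text
clock: 2.15
tcp_pos: [0.4671, -0.0858, 0.1509]
orientation: [2.221, 2.221, 0.002]
contact_force: [0.6, 0.4, 0.6]
grip_width: 0.0503
gripper_force: 0.0
[ 0.467 -0.004  0.293] 1087
top [ 0.4662 -0.0857  0.1194] [0.0137 0.0134 0.0066] all [ 0.4662 -0.0821  0.1107]
2.2 [ 0.4675 -0.0856  0.1509] 0.05012062890285769 [2.220e+00 2.221e+00 2.000e-03]
```

```bash
python3 -m jog '[{"fingers":0.05,"x":0,"y":-0.001,"z":0.025,"rx":0,"ry":0,"rz":0},{"fingers":0.05,"x":0,"y":0,"z":0.025,"rx":0,"ry":0,"rz":0},{"fingers":0.05,"x":0,"y":0,"z":0.023,"rx":0,"ry":0,"rz":0},{"fingers":0,"x":0,"y":0,"z":0,"rx":0,"ry":0,"rz":0},{"fingers":0,"x":0,"y":0,"z":0,"rx":0,"ry":0,"rz":0},{"fingers":0,"x":0,"y":0,"z":0,"rx":0,"ry":0,"rz":0},{"fingers":0,"x":0,"y":0,"z":0,"rx":0,"ry":0,"rz":0},{"fingers":0,"x":0,"y":0,"z":0,"rx":0,"ry":0,"rz":0}]' 60
```

```text
clock: 3.2
tcp_pos: [0.4658, -0.086, 0.0781]
orientation: [2.221, 2.221, 0.002]
contact_force: [-0.5, 0.6, 6.6]
grip_width: 0.0124
gripper_force: 58.8
```

```bash
python3 -m jog '[{"fingers":0,"x":0,"y":0,"z":-0.02,"rx":0,"ry":0,"rz":0},{"fingers":0,"x":0,"y":0,"z":-0.04,"rx":0,"ry":0,"rz":0},{"fingers":0,"x":0,"y":0,"z":-0.04,"rx":0,"ry":0,"rz":0},{"fingers":0,"x":0.034,"y":0.001,"z":0,"rx":0,"ry":0,"rz":0},{"fingers":0,"x":0.045,"y":0.001,"z":0,"rx":0,"ry":0,"rz":0},{"fingers":0,"x":0.045,"y":0.001,"z":0,"rx":0,"ry":0,"rz":0},{"fingers":0,"x":0.035,"y":0.001,"z":0,"rx":0,"ry":0,"rz":0},{"fingers":0,"x":0.02,"y":0,"z":0,"rx":0,"ry":0,"rz":0}]'
python3 -m jog '[{"fingers":0,"x":0,"y":0,"z":0,"rx":0,"ry":0,"rz":0},{"fingers":0,"x":0,"y":0,"z":0,"rx":0,"ry":0,"rz":0}]'
python3 - <<'E'
from h import *
o=r.get_obs();print(np.round(o['tcp_pos'],4))
a,d,K,T=grab("wrist");b,_,K2,T2=grab("side");cx=(.465,.092,.07)
P=cloud(d,K,T);m=(d>0)&(abs(P[...,2]-.069)<.005)&(np.hypot(P[...,0]-.468,P[...,1]-.093)<.058)
bb=cv2.minAreaRect((P[m][:,:2]*1000).astype(np.float32));print(m.sum(),bb)
b=cv2.resize(b[80:280,180:400],None,fx=2,fy=2)
c=np.zeros((400,1080,3),np.uint8);c[:,:640]=a;c[:,640:]=b
cv2.imwrite('pics/p1.png',cv2.resize(c,(800,296))[:,:,::-1])
E
```

```text
clock: 4.2
tcp_pos: [0.4686, 0.095, 0.1772]
orientation: [-2.219, -2.224, -0.0]
contact_force: [0.5, -0.2, -2.2]
grip_width: 0.0126
gripper_force: 58.6
clock: 4.45
tcp_pos: [0.4688, 0.0918, 0.1771]
orientation: [2.223, 2.22, -0.001]
contact_force: [0.2, -0.3, -1.2]
grip_width: 0.0126
gripper_force: 58.6
[0.4688 0.0918 0.1771]
2013 ((468.58489990234375, 91.87631225585938), (77.6636734008789, 72.74476623535156), 15.500064849853516)
```

View pics/p1.png

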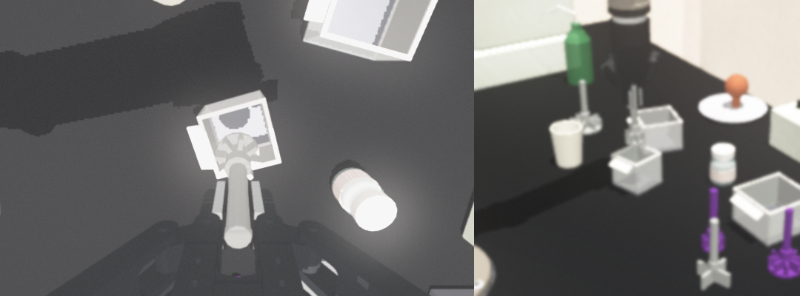

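The wrist view shows the small impeller upright, centred over the small cell at px (238,140). The rim fit agrees with the tool position to about 1 mm, so I'll lower it.

```bash
python3 -m jog '[{"fingers":0,"x":0,"y":0.001,"z":0.025,"rx":0,"ry":0,"rz":0},{"fingers":0,"x":0,"y":0,"z":0.025,"rx":0,"ry":0,"rz":0},{"fingers":0,"x":0,"y":0,"z":0.025,"rx":0,"ry":0,"rz":0},{"fingers":0,"x":0,"y":0,"z":0.01,"rx":0,"ry":0,"rz":0},{"fingers":0,"x":0,"y":0,"z":0.005,"rx":0,"ry":0,"rz":0},{"fingers":0,"x":0,"y":0,"z":0.002,"rx":0,"ry":0,"rz":0},{"fingers":0,"x":0,"y":0,"z":0.001,"rx":0,"ry":0,"rz":0},{"fingers":0,"x":0,"y":0,"z":0,"rx":0,"ry":0,"rz":0}]'
```

```text
clock: 5.55
tcp_pos: [0.4703, 0.0931, 0.0847]
orientation: [2.221, 2.221, 0.001]
contact_force: [0.4, 1.0, -1.9]
grip_width: 0.0127
gripper_force: 58.6
```

```bash
python3 -m jog '[{"fingers":0,"x":0,"y":0,"z":0.001,"rx":0,"ry":0,"rz":0},{"fingers":0,"x":0,"y":0,"z":0.001,"rx":0,"ry":0,"rz":0},{"fingers":0,"x":0,"y":0,"z":0,"rx":0,"ry":0,"rz":0}]'
python3 -m jog '[{"fingers":0.03,"x":0,"y":0,"z":0,"rx":0,"ry":0,"rz":0},{"fingers":0.03,"x":0,"y":0,"z":0,"rx":0,"ry":0,"rz":0},{"fingers":0.03,"x":0,"y":0,"z":0,"rx":0,"ry":0,"rz":0},{"fingers":0.04,"x":0,"y":0,"z":0,"rx":0,"ry":0,"rz":0},{"fingers":0.05,"x":0,"y":0,"z":-0.02,"rx":0,"ry":0,"rz":0},{"fingers":0.05,"x":0,"y":0,"z":-0.04,"rx":0,"ry":0,"rz":0},{"fingers":0.05,"x":0,"y":0,"z":-0.06,"rx":0,"ry":0,"rz":0},{"fingers":0.05,"x":0,"y":0,"z":0,"rx":0,"ry":0,"rz":0}]'
```

```text
clock: 5.92
tcp_pos: [0.4704, 0.0932, 0.0831]
orientation: [2.221, 2.221, 0.001]
contact_force: [-2.9, -0.3, 7.8]
grip_width: 0.0124
gripper_force: 59.7
clock: 6.92
tcp_pos: [0.473, 0.0939, 0.2067]
orientation: [2.219, 2.218, 0.012]
contact_force: [-0.6, -0.3, -0.2]
grip_width: 0.0502
gripper_force: 0.0
```

```bash
python3 - <<'E'
from h import *
im,d,K,T=grab("wrist","p2.png"); P=cloud(d,K,T)
for n,m in (('rim',(d>0)&(abs(P[...,2]-.069)<.005)&(np.hypot(P[...,0]-.468,P[...,1]-.093)<.058)),('top',(d>0)&(P[...,2]>.118)&(P[...,2]<.135)&(np.hypot(P[...,0]-.468,P[...,1]-.093)<.04))):
    print(n,m.sum(),cv2.minAreaRect((P[m][:,:2]*1000).astype(np.float32)),P[m][:,2].max())
E
python3 -m jog '[{"fingers":0.05,"x":-0.04,"y":0.005,"z":0,"rx":0,"ry":0,"rz":0},{"fingers":0.05,"x":-0.04,"y":0.005,"z":0,"rx":0,"ry":0,"rz":0},{"fingers":0.05,"x":-0.04,"y":0.005,"z":0,"rx":0,"ry":0,"rz":0},{"fingers":0.05,"x":-0.04,"y":0.005,"z":0,"rx":0,"ry":0,"rz":0},{"fingers":0.05,"x":-0.04,"y":0.005,"z":0,"rx":0,"ry":0,"rz":0},{"fingers":0.05,"x":-0.04,"y":0.005,"z":0,"rx":0,"ry":0,"rz":0},{"fingers":0.05,"x":-0.04,"y":0.005,"z":0,"rx":0,"ry":0,"rz":0},{"fingers":0.05,"x":-0.04,"y":0.005,"z":0,"rx":0,"ry":0,"rz":0}]'
```

```text
rim 1996 ((468.85479736328125, 91.73477172851562), (77.21966552734375, 72.86466979980469), 15.624165534973145) 0.07395666411006196
top 321 ((470.6816711425781, 92.46228790283203), (13.003802299499512, 13.189570426940918), 50.59999465942383) 0.12695890299429885
clock: 7.98
tcp_pos: [0.5091, -0.2279, 0.2007]
orientation: [-2.22, -2.22, 0.002]
contact_force: [1.2, 0.2, 0.5]
grip_width: 0.0499
gripper_force: 0.0
```

View pics/p2.png

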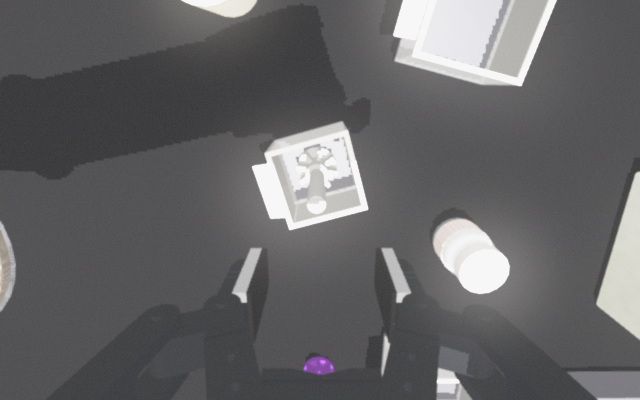

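The small impeller stands in the small cell at px (317,180), with its shaft top at z≈0.125. Next is the medium one.

```bash
python3 -m jog '[{"fingers":0.05,"x":-0.04,"y":0.005,"z":0,"rx":0,"ry":0,"rz":0},{"fingers":0.05,"x":-0.04,"y":0.005,"z":0,"rx":0,"ry":0,"rz":0},{"fingers":0.05,"x":-0.04,"y":0.005,"z":0.01,"rx":0,"ry":0,"rz":0},{"fingers":0.05,"x":-0.04,"y":0.005,"z":0.02,"rx":0,"ry":0,"rz":0},{"fingers":0.05,"x":-0.016,"y":0,"z":0.02,"rx":0,"ry":0,"rz":0},{"fingers":0.05,"x":0,"y":0,"z":0,"rx":0,"ry":0,"rz":0},{"fingers":0.05,"x":0,"y":0,"z":0,"rx":0,"ry":0,"rz":0}]'
python3 w.py .531 -.404 w3.png
```

```text
clock: 8.85
tcp_pos: [0.5305, -0.401, 0.1522]
orientation: [-2.219, -2.222, -0.001]
contact_force: [-0.5, 0.2, 0.3]
grip_width: 0.0495
gripper_force: 0.0
[ 0.531 -0.32   0.295] 1081
top [ 0.5321 -0.4044  0.1193] [0.0133 0.0139 0.0065] all [ 0.532 -0.401  0.11 ]
8.9 [ 0.5309 -0.4012  0.1528] 0.050311979605618486 [2.219e+00 2.224e+00 2.000e-03]
```

```bash
python3 -m jog '[{"fingers":0.05,"x":-0.003,"y":0.001,"z":0.025,"rx":0,"ry":0,"rz":0},{"fingers":0.05,"x":0,"y":0,"z":0.025,"rx":0,"ry":0,"rz":0},{"fingers":0.05,"x":0,"y":0,"z":0.024,"rx":0,"ry":0,"rz":0},{"fingers":0,"x":0,"y":0,"z":0,"rx":0,"ry":0,"rz":0},{"fingers":0,"x":0,"y":0,"z":0,"rx":0,"ry":0,"rz":0},{"fingers":0,"x":0,"y":0,"z":0,"rx":0,"ry":0,"rz":0},{"fingers":0,"x":0,"y":0,"z":0,"rx":0,"ry":0,"rz":0},{"fingers":0,"x":0,"y":0,"z":0,"rx":0,"ry":0,"rz":0}]' 60
```

```text
clock: 9.9
tcp_pos: [0.532, -0.4061, 0.08]
orientation: [2.22, 2.22, 0.002]
contact_force: [-0.5, 2.1, 6.3]
grip_width: 0.0127
gripper_force: 58.7
```

```bash
python3 -m jog '[{"fingers":0,"x":0,"y":0,"z":-0.02,"rx":0,"ry":0,"rz":0},{"fingers":0,"x":0,"y":0,"z":-0.04,"rx":0,"ry":0,"rz":0},{"fingers":0,"x":0,"y":0,"z":-0.045,"rx":0,"ry":0,"rz":0},{"fingers":0,"x":0,"y":0,"z":-0.045,"rx":0,"ry":0,"rz":0},{"fingers":0,"x":0.02,"y":0.004,"z":0,"rx":0,"ry":0,"rz":0},{"fingers":0,"x":0.03,"y":0.004,"z":0,"rx":0,"ry":0,"rz":0},{"fingers":0,"x":0.04,"y":0.004,"z":0,"rx":0,"ry":0,"rz":0},{"fingers":0,"x":0.04,"y":0.004,"z":0,"rx":0,"ry":0,"rz":0}]'
python3 -m jog '[{"fingers":0,"x":0.04,"y":0.004,"z":0,"rx":0,"ry":0,"rz":0},{"fingers":0,"x":0.04,"y":0.004,"z":0,"rx":0,"ry":0,"rz":0},{"fingers":0,"x":0.04,"y":0.004,"z":0,"rx":0,"ry":0,"rz":0},{"fingers":0,"x":0.04,"y":0.004,"z":0,"rx":0,"ry":0,"rz":0},{"fingers":0,"x":0.04,"y":0.004,"z":0,"rx":0,"ry":0,"rz":0},{"fingers":0,"x":0.04,"y":0.004,"z":0,"rx":0,"ry":0,"rz":0},{"fingers":0,"x":0.04,"y":0.004,"z":0,"rx":0,"ry":0,"rz":0},{"fingers":0,"x":0.04,"y":0.004,"z":0,"rx":0,"ry":0,"rz":0}]'
python3 -m jog '[{"fingers":0,"x":0.04,"y":0.004,"z":0,"rx":0,"ry":0,"rz":0},{"fingers":0,"x":0.04,"y":0.004,"z":0,"rx":0,"ry":0,"rz":0},{"fingers":0,"x":0.04,"y":0.004,"z":0,"rx":0,"ry":0,"rz":0},{"fingers":0,"x":0.035,"y":0.004,"z":0,"rx":0,"ry":0,"rz":0},{"fingers":0,"x":0.02,"y":0.002,"z":0,"rx":0,"ry":0,"rz":0},{"fingers":0,"x":0.01,"y":0,"z":0.01,"rx":0,"ry":0,"rz":0},{"fingers":0,"x":0,"y":0,"z":0.01,"rx":0,"ry":0,"rz":0},{"fingers":0,"x":0,"y":0,"z":0,"rx":0,"ry":0,"rz":0}]'
cat > c.py <<'E'
import sys
from h import *
x,y,w=map(float,sys.argv[1:4])
o=r.get_obs();print(np.round(o['tcp_pos'],4),o['clock'])
a,d,K,T=grab("wrist",sys.argv[4]); P=cloud(d,K,T)
m=(d>0)&(abs(P[...,2]-.069)<.005)&(np.hypot(P[...,0]-x,P[...,1]-y)<w*.8)
print(m.sum(),cv2.minAreaRect((P[m][:,:2]*1000).astype(np.float32)))
E
python3 c.py .597 .227 .09 w4.png
```

```text
clock: 10.9
tcp_pos: [0.5462, -0.2736, 0.2273]
orientation: [-2.22, -2.22, 0.001]
contact_force: [0.8, -0.1, -3.0]
grip_width: 0.0125
gripper_force: 58.7
clock: 11.9
tcp_pos: [0.5777, 0.0459, 0.2275]
orientation: [-2.22, -2.221, 0.003]
contact_force: [0.3, 0.2, -2.9]
grip_width: 0.0125
gripper_force: 58.7
clock: 12.9
tcp_pos: [0.5963, 0.2266, 0.2066]
orientation: [-2.224, -2.219, 0.006]
contact_force: [0.1, -0.7, -2.8]
grip_width: 0.0126
gripper_force: 58.7
[0.5963 0.2266 0.2066] 12.9
2014 ((596.727294921875, 226.96603393554688), (90.19828796386719, 95.95094299316406), 76.3436050415039)
```

View pics/w4.png

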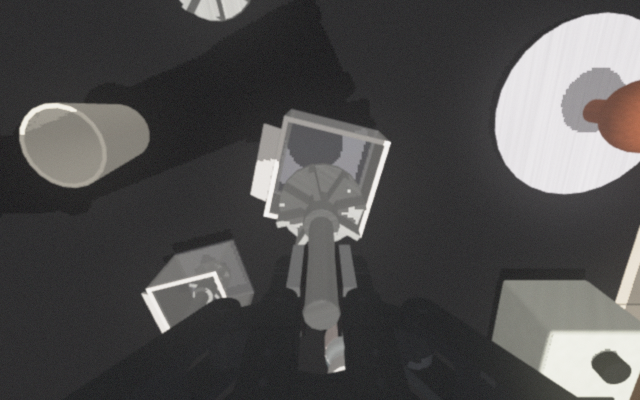

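The medium impeller hangs upright, centred over the medium cell at px (322,190). Lowering it.

```bash
python3 -m jog '[{"fingers":0,"x":0,"y":0.002,"z":0.03,"rx":0,"ry":0,"rz":0},{"fingers":0,"x":0,"y":0,"z":0.03,"rx":0,"ry":0,"rz":0},{"fingers":0,"x":0,"y":0,"z":0.03,"rx":0,"ry":0,"rz":0},{"fingers":0,"x":0,"y":0,"z":0.02,"rx":0,"ry":0,"rz":0},{"fingers":0,"x":0,"y":0,"z":0.008,"rx":0,"ry":0,"rz":0},{"fingers":0,"x":0,"y":0,"z":0.002,"rx":0,"ry":0,"rz":0},{"fingers":0,"x":0,"y":0,"z":0.001,"rx":0,"ry":0,"rz":0},{"fingers":0,"x":0,"y":0,"z":0,"rx":0,"ry":0,"rz":0}]'
```

```text
clock: 13.95
tcp_pos: [0.5996, 0.2293, 0.0882]
orientation: [2.221, 2.221, 0.002]
contact_force: [0.3, 0.4, -2.8]
grip_width: 0.0126
gripper_force: 58.7
```

```bash
python3 -m jog '[{"fingers":0,"x":0,"y":0,"z":0.001,"rx":0,"ry":0,"rz":0},{"fingers":0,"x":0,"y":0,"z":0.001,"rx":0,"ry":0,"rz":0},{"fingers":0,"x":0,"y":0,"z":0.001,"rx":0,"ry":0,"rz":0},{"fingers":0,"x":0,"y":0,"z":0,"rx":0,"ry":0,"rz":0}]'
```

```text
clock: 14.45
tcp_pos: [0.5991, 0.2292, 0.085]
orientation: [2.221, 2.221, 0.001]
contact_force: [-1.4, 0.2, 4.6]
grip_width: 0.0124
gripper_force: 59.5
```

```bash
python3 -m jog '[{"fingers":0.03,"x":0,"y":0,"z":0,"rx":0,"ry":0,"rz":0},{"fingers":0.03,"x":0,"y":0,"z":0,"rx":0,"ry":0,"rz":0},{"fingers":0.03,"x":0,"y":0,"z":0,"rx":0,"ry":0,"rz":0},{"fingers":0.04,"x":0,"y":0,"z":0,"rx":0,"ry":0,"rz":0},{"fingers":0.05,"x":0,"y":0,"z":-0.02,"rx":0,"ry":0,"rz":0},{"fingers":0.05,"x":0,"y":0,"z":-0.04,"rx":0,"ry":0,"rz":0},{"fingers":0.05,"x":0,"y":0,"z":-0.06,"rx":0,"ry":0,"rz":0},{"fingers":0.05,"x":0,"y":0,"z":0,"rx":0,"ry":0,"rz":0}]'
python3 c.py .597 .227 .09 p3.png
python3 -m jog '[{"fingers":0.05,"x":0.03,"y":-0.018,"z":0,"rx":0,"ry":0,"rz":0},{"fingers":0.05,"x":0.035,"y":-0.02,"z":0,"rx":0,"ry":0,"rz":0},{"fingers":0.05,"x":0.035,"y":-0.02,"z":0,"rx":0,"ry":0,"rz":0},{"fingers":0.05,"x":0.035,"y":-0.02,"z":0.01,"rx":0,"ry":0,"rz":0},{"fingers":0.05,"x":0.025,"y":-0.015,"z":0.02,"rx":0,"ry":0,"rz":0},{"fingers":0.05,"x":0.009,"y":-0.006,"z":0.02,"rx":0,"ry":0,"rz":0},{"fingers":0.05,"x":0,"y":0,"z":0,"rx":0,"ry":0,"rz":0},{"fingers":0.05,"x":0,"y":0,"z":0,"rx":0,"ry":0,"rz":0}]'
python3 w.py .5 .398 w5.png
```

```text
clock: 15.45
tcp_pos: [0.6025, 0.2305, 0.2117]
orientation: [2.219, 2.218, 0.018]
contact_force: [0.9, 0.4, -0.1]
grip_width: 0.0497
gripper_force: 0.0
[0.6025 0.2305 0.2117] 15.45
2529 ((596.37060546875, 226.7840118408203), (90.71310424804688, 96.58897399902344), 76.27772521972656)
clock: 16.5
tcp_pos: [0.5015, 0.3964, 0.1546]
orientation: [2.223, 2.218, -0.0]
contact_force: [0.2, 0.6, 0.0]
grip_width: 0.0503
gripper_force: 0.0
[0.502 0.478 0.297] 1025
top [0.5005 0.3985 0.1195] [0.0133 0.014  0.0066] all [0.5006 0.4022 0.1112]
16.55 [0.5017 0.3965 0.155 ] 0.04987722495438858 [2.224e+00 2.218e+00 1.000e-03]
```

View pics/p3.png

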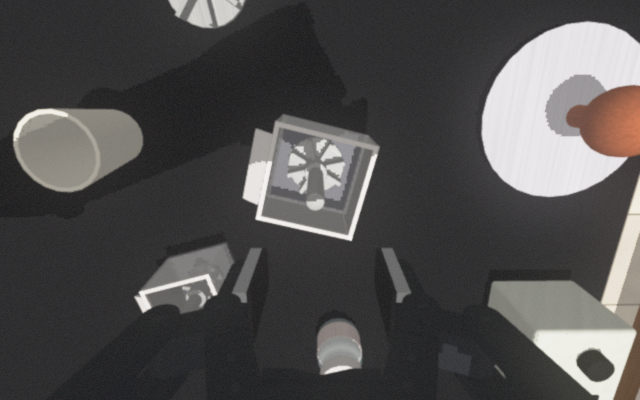

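The medium impeller stands in its cell at px (317,165), flat on the floor. The tool is now above the large one.

```bash
python3 -m jog '[{"fingers":0.05,"x":0.001,"y":-0.001,"z":0.025,"rx":0,"ry":0,"rz":0},{"fingers":0.05,"x":0,"y":0,"z":0.025,"rx":0,"ry":0,"rz":0},{"fingers":0.05,"x":0,"y":0,"z":0.025,"rx":0,"ry":0,"rz":0},{"fingers":0,"x":0,"y":0,"z":0,"rx":0,"ry":0,"rz":0},{"fingers":0,"x":0,"y":0,"z":0,"rx":0,"ry":0,"rz":0},{"fingers":0,"x":0,"y":0,"z":0,"rx":0,"ry":0,"rz":0},{"fingers":0,"x":0,"y":0,"z":0,"rx":0,"ry":0,"rz":0},{"fingers":0,"x":0,"y":0,"z":0,"rx":0,"ry":0,"rz":0}]' 60
```

```text
clock: 17.55
tcp_pos: [0.5001, 0.3993, 0.0808]
orientation: [2.222, 2.22, 0.004]
contact_force: [0.2, -1.6, 6.8]
grip_width: 0.0124
gripper_force: 58.9
```

```bash
python3 -m jog '[{"fingers":0,"x":0,"y":0,"z":-0.02,"rx":0,"ry":0,"rz":0},{"fingers":0,"x":0,"y":0,"z":-0.04,"rx":0,"ry":0,"rz":0},{"fingers":0,"x":0,"y":0,"z":-0.05,"rx":0,"ry":0,"rz":0},{"fingers":0,"x":0,"y":0,"z":-0.04,"rx":0,"ry":0,"rz":0},{"fingers":0,"x":0,"y":0,"z":-0.02,"rx":0,"ry":0,"rz":0},{"fingers":0,"x":-0.02,"y":0.007,"z":0,"rx":0,"ry":0,"rz":0},{"fingers":0,"x":-0.03,"y":0.007,"z":0,"rx":0,"ry":0,"rz":0},{"fingers":0,"x":-0.04,"y":0.007,"z":0,"rx":0,"ry":0,"rz":0}]'
python3 -m jog '[{"fingers":0,"x":-0.04,"y":0.007,"z":0,"rx":0,"ry":0,"rz":0},{"fingers":0,"x":-0.04,"y":0.007,"z":0,"rx":0,"ry":0,"rz":0},{"fingers":0,"x":-0.04,"y":0.007,"z":0,"rx":0,"ry":0,"rz":0},{"fingers":0,"x":-0.04,"y":0.007,"z":0,"rx":0,"ry":0,"rz":0},{"fingers":0,"x":-0.04,"y":0.007,"z":0,"rx":0,"ry":0,"rz":0},{"fingers":0,"x":-0.04,"y":0.007,"z":0,"rx":0,"ry":0,"rz":0},{"fingers":0,"x":-0.04,"y":0.007,"z":0,"rx":0,"ry":0,"rz":0},{"fingers":0,"x":-0.04,"y":0.007,"z":0,"rx":0,"ry":0,"rz":0}]'
python3 -m jog '[{"fingers":0,"x":-0.04,"y":0.007,"z":0,"rx":0,"ry":0,"rz":0},{"fingers":0,"x":-0.04,"y":0.007,"z":0,"rx":0,"ry":0,"rz":0},{"fingers":0,"x":-0.04,"y":0.007,"z":0,"rx":0,"ry":0,"rz":0},{"fingers":0,"x":-0.03,"y":0.007,"z":0,"rx":0,"ry":0,"rz":0},{"fingers":0,"x":-0.02,"y":0.002,"z":0.02,"rx":0,"ry":0,"rz":0},{"fingers":0,"x":0,"y":0,"z":0.02,"rx":0,"ry":0,"rz":0},{"fingers":0,"x":0,"y":0,"z":0,"rx":0,"ry":0,"rz":0},{"fingers":0,"x":0,"y":0,"z":0,"rx":0,"ry":0,"rz":0}]'
python3 c.py .606 -.18 .108 w6.png
```

```text
clock: 18.55
tcp_pos: [0.5196, 0.3066, 0.2479]
orientation: [-2.221, -2.222, 0.004]
contact_force: [-0.2, 0.4, -2.8]
grip_width: 0.0127
gripper_force: 58.9
clock: 19.55
tcp_pos: [0.5746, -0.0142, 0.248]
orientation: [-2.222, -2.219, 0.004]
contact_force: [0.9, 0.6, -2.9]
grip_width: 0.0124
gripper_force: 58.9
clock: 20.55
tcp_pos: [0.6057, -0.1805, 0.209]
orientation: [-2.22, -2.222, 0.0]
contact_force: [0.3, -0.0, -2.2]
grip_width: 0.0126
gripper_force: 58.6
[ 0.6057 -0.1805  0.209 ] 20.55
2364 ((604.2349853515625, -181.8111572265625), (108.63057708740234, 114.77452087402344), 89.34477233886719)
```

View pics/w6.png

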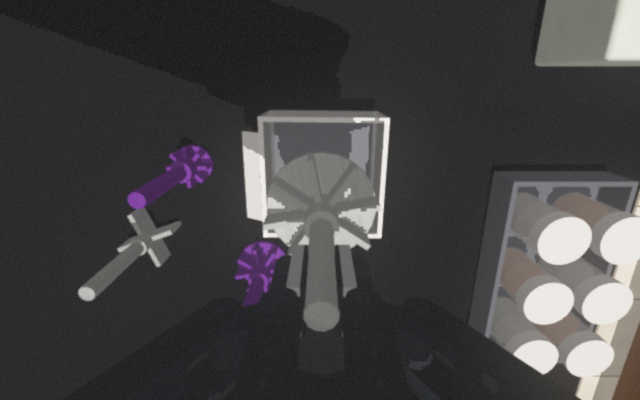

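The large impeller is over the large cell at px (322,200), within 2 mm of centre. Lowering it.

```bash
python3 -m jog '[{"fingers":0,"x":-0.001,"y":0.001,"z":0.03,"rx":0,"ry":0,"rz":0},{"fingers":0,"x":0,"y":0,"z":0.03,"rx":0,"ry":0,"rz":0},{"fingers":0,"x":0,"y":0,"z":0.03,"rx":0,"ry":0,"rz":0},{"fingers":0,"x":0,"y":0,"z":0.02,"rx":0,"ry":0,"rz":0},{"fingers":0,"x":0,"y":0,"z":0.008,"rx":0,"ry":0,"rz":0},{"fingers":0,"x":0,"y":0,"z":0.003,"rx":0,"ry":0,"rz":0},{"fingers":0,"x":0,"y":0,"z":0.001,"rx":0,"ry":0,"rz":0},{"fingers":0,"x":0,"y":0,"z":0,"rx":0,"ry":0,"rz":0}]'
```

```text
clock: 21.6
tcp_pos: [0.6075, -0.1821, 0.0881]
orientation: [2.221, 2.221, 0.001]
contact_force: [-1.0, 0.6, -3.2]
grip_width: 0.0126
gripper_force: 58.7
```

```bash
python3 -m jog '[{"fingers":0,"x":0,"y":0,"z":0.001,"rx":0,"ry":0,"rz":0},{"fingers":0,"x":0,"y":0,"z":0.001,"rx":0,"ry":0,"rz":0},{"fingers":0,"x":0,"y":0,"z":0.0005,"rx":0,"ry":0,"rz":0},{"fingers":0,"x":0,"y":0,"z":0,"rx":0,"ry":0,"rz":0}]'
```

```text
clock: 22.1
tcp_pos: [0.6072, -0.1821, 0.0858]
orientation: [2.221, 2.221, 0.001]
contact_force: [-2.6, 0.3, 6.1]
grip_width: 0.0123
gripper_force: 59.7
```

```bash
python3 -m jog '[{"fingers":0.03,"x":0,"y":0,"z":0,"rx":0,"ry":0,"rz":0},{"fingers":0.03,"x":0,"y":0,"z":0,"rx":0,"ry":0,"rz":0},{"fingers":0.03,"x":0,"y":0,"z":0,"rx":0,"ry":0,"rz":0},{"fingers":0.04,"x":0,"y":0,"z":0,"rx":0,"ry":0,"rz":0},{"fingers":0.05,"x":0,"y":0,"z":-0.02,"rx":0,"ry":0,"rz":0},{"fingers":0.05,"x":0,"y":0,"z":-0.04,"rx":0,"ry":0,"rz":0},{"fingers":0.05,"x":0,"y":0,"z":-0.06,"rx":0,"ry":0,"rz":0},{"fingers":0.05,"x":0,"y":0,"z":-0.02,"rx":0,"ry":0,"rz":0}]'
python3 - <<'E'
from h import *
a=grab("scene")[0];b=grab("side")[0]
c=np.zeros((600,800,3),np.uint8)
c[:300,:]=cv2.resize(a[140:260,120:540],(800,300));c[300:,200:640]=cv2.resize(b[120:320,200:480],(440,300))
cv2.imwrite('pics/fin.png',c[:,:,::-1])
E
python3 c.py .606 -.18 .108 w7.png
```

```text
clock: 23.1
tcp_pos: [0.6091, -0.1828, 0.2308]
orientation: [2.217, 2.216, 0.007]
contact_force: [1.8, -0.7, -0.6]
grip_width: 0.0499
gripper_force: 0.0
[ 0.609  -0.1827  0.2296] 23.2
2750 ((604.4688720703125, -182.02142333984375), (108.70108795166016, 114.54637145996094), 89.48307037353516)
```

View pics/fin.png

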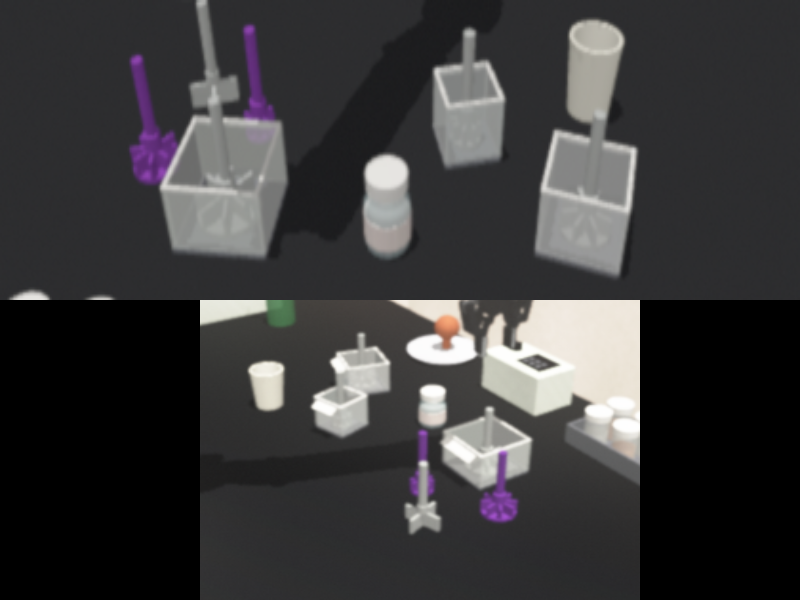

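View pics/w7.png

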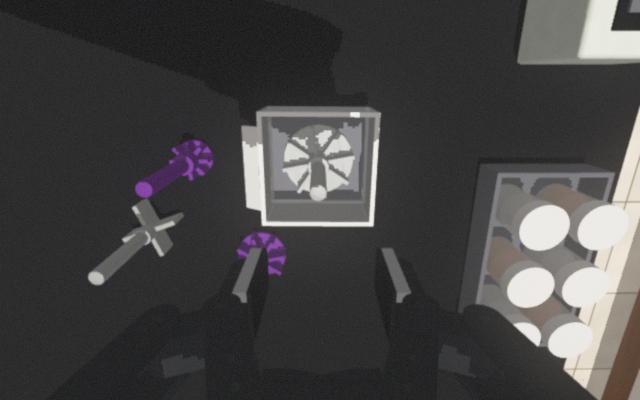

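All three impellers stand upright in their cells: large at wrist px (318,160), small and medium visible in the scene view. Nothing else has moved and the gripper is clear.

```bash
python3 -c "
from bench import r
print(r.hand_in())"
```

```text
the job is handed in; nothing more can be done
None
```

The small, medium and large steel impellers now stand upright in their matching cells, placed in that order; the job was handed in at about 23 s, with the cells, the bystanders and the purple look-alikes left where they were.

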